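# Hang the insert basket in the guarded blow-off station

### The job

Slide the clear guard hood of the blow-off station all the way open, hang the wire basket of brass inserts by its handle on the two-pronged hook inside, let go, and then slide the guard fully shut again. Keep the basket upright all the time so that nothing spills, and leave the other things on the bench where they are.

Things in the scene. Friction and masses are not known exactly. Their poses are not given: they have to be found in the camera images.
- guard (a joint): Guard hood: slides along station +y. 0 = shut (over the bay with the hook), 0.24 m = fully open (over the valve housing beside the bay). Stays where left, about 2 N friction. Clear pane with aluminium edges, top and front only, 240 mm wide along y; top 203 mm above the table, front at station x -85 mm, from 23 mm above the table up.
- guard_handle (a point): Middle of the black bar handle on top of the hood, 248 mm above the table; travels with the guard. Bar 120 mm long along station x, 16 x 16 mm in section, underside 37 mm above the hood's top; two round legs 12 mm thick 50 mm either side of the middle. Axes as the station.
- station: Fixed blow-off station; origin on the table under the bay's middle. x away from the robot (yaw within 0.12), y along the track. Base 12 mm thick, x -100 to 130, y -130 to 370 mm. Bay: y -121 to 130, front track at x -85 (22 mm high), clear end wall at y -124 and back pane at x 112 (178 high), rear track at x 115 (192 high). Housing y 130 to 355, 177 high. Guard open: bay open in front and above.
- hook_seat (a point): Where the basket's bar axis rests: 162 mm above the table, midway between the prongs, 10 mm beyond the bay's middle. Axes as the station. Steel fork: two level prongs 8 mm thick, axes at y -38 and 38 mm, 8 mm below this point, from a cross bar (69 mm beyond it) to 38 mm before it, where the tips turn up, ending 56 mm before it, tops 12 mm above it. The bar may rest anywhere on the flat.
- basket: Steel wire basket, 80 mm (x) by 130 mm (y) by 45 mm high, carrying brass inserts fixed in it, about 0.25 to 0.5 kg; loose. Origin at the centre of its underside, z up. A rigid arch handle of 8 mm round bar stands over it: uprights at y -63.5 and +63.5 mm, top bar along y with its axis 130 mm above the underside.
- basket_grip (a point): Middle of the basket's handle bar, 130 mm above its underside; here the bar has a black sleeve 46 mm long (along y), 12 x 12 mm in section. Axes as the basket.
- tray: a bystander, to be left alone. Wire basket of the same size (80 x 130 x 45 mm) but without a handle and empty. Origin at the centre of its underside.
- part_a: a bystander, to be left alone. Beige moulded plastic handle standing upright, 148 mm tall, 58 mm wide at the top. Origin at the centre of its underside.
- part_b: a bystander, to be left alone. Beige moulded plastic handle standing upright, 148 mm tall, 58 mm wide at the top. Origin at the centre of its underside.
- part_c: a bystander, to be left alone. Beige moulded plastic handle standing upright, 148 mm tall, 58 mm wide at the top. Origin at the centre of its underside.
- insert_a: a bystander, to be left alone. Brass insert standing on the table, 17 mm wide, 20 mm tall. Origin at the centre of its underside.
- insert_b: a bystander, to be left alone. Brass insert standing on the table, 17 mm wide, 20 mm tall. Origin at the centre of its underside.
- screwdriver: a bystander, to be left alone. Screwdriver lying on the table along its x. Origin at the middle of its underside.
There are look-alikes about, which are no part of the job. Leave any orange or purple look-alike of the basket alone.

How it is judged:
On the way, in this order (a step that is already met when the one before it is completed fails the run):
1. the guard is slid open (at least 0.22 of its 0.24 m) (value of joint guard above 0.22 m), for 0.1 s.
2. the basket hangs on the hook, let go, with the guard still open (x of basket_grip in the frame of hook_seat between -0.035 and 0.06 m and y of basket_grip in the frame of hook_seat between -0.03 and 0.03 m and z of basket_grip in the frame of hook_seat between -0.008 and 0.012 m and angle between basket's own z axis and vertical below 0.3 rad and contact force between basket and hook above 0.5 N and contact force between the fingers and basket below 0.1 N and value of joint guard above 0.15 m), for 0.2 s.
At the end, for the whole second after the job is handed in: Guard shut (under 10 mm) and still; basket hangs by its bar on the hook, untouched: bar middle within 30 mm of hook_seat sideways, 35 mm before to 60 mm beyond it, 8 mm below to 12 mm above, tilted under 0.3 rad, slower than 0.04 m/s (x of basket_grip in the frame of hook_seat between -0.035 and 0.06 m and y of basket_grip in the frame of hook_seat between -0.03 and 0.03 m and z of basket_grip in the frame of hook_seat between -0.008 and 0.012 m and angle between basket's own z axis and vertical below 0.3 rad and contact force between basket and hook above 0.5 N and contact force between the fingers and basket below 0.1 N and value of joint guard below 0.01 m and velocity of joint guard between -0.02 and 0.02 m/s and linear speed of basket below 0.04 m/s).
It fails at once if the basket is tipped by more than 0.7 rad (its inserts would spill) (angle between basket's own z axis and vertical above 0.7 rad).
It fails at once if another thing on the bench (the tray, a beige part, the screwdriver, a loose insert) is moved by more than 40 mm (distance of any of tray, part_a, part_b, part_c, screwdriver, insert_a, insert_b from where it was at the start of the episode above 0.04 m).
It also fails if it takes over 72 s, if anything falls off the work surface, if the arm or the gripper's body presses on something with over 40 N, if the wrist force passes 120 N, or if a joint passes its speed limit or range.

### The arm

A 6-joint arm with a two-finger parallel gripper is mounted at the origin on the work surface. World frame = base frame: x ahead of the robot, y to its left, z up, the work surface at z = 0. Lengths are in m, angles in rad, forces in N, time in s.
With the tool pointing down it reaches from about 0.325 to 0.9 m from the base axis. Payload 6.1 kg.
Tool frame: the origin (TCP) lies between the finger pads; the fingertips stand bot.nose_length ahead of it and the grasp point (between the pads) lies 6 mm ahead of it (bot.nose_length is the distance from the TCP to the fingertips, in m); z points along the fingers, y is the line along which they close (so a half turn about z gives the same grasp; the last joint's range is limited). The gripper opens to 85 mm and grips with 20 to 120 N. Pads are 22 mm wide; open, the fingers measure 114 mm over their backs; the gripper's body (76 mm by 85 mm) begins 54 mm behind the grasp point. The pads swing forward as they close: fully open they stand 13 mm farther back than shut.
Start: joints at [-1.308, 0.22, 1.526, -0, 1.395, -0.126], TCP at [0.237, -0.578, 0.22] pointing down, gripper open.
Joint ranges: [-2.98, 2.98], [-0.91, 2.08], [0.09, 2.57], [-1.24, 4.39], [0.2, 2.65], [-2.68, 2.68]. Speed limits (rad/s): [2.57, 2.57, 3.01, 3.14, 3.14, 3.14].

### API

Orientations are given as a unit quaternion [w, x, y, z].
In Python, from bench import bot gives the robot as it stands.
- The arm moves only by the tool play_rows, never from a script. Its argument "targets" is a list of rows, each a list of 6 numbers: the shift along the world's x, y, z normalised to -1 to 1, where 1 is 0.08 m, then the turn, a rotation vector about the world's x, y, z normalised to -1 to 1, where 1 is pi rad. In form: [[x, y, z, wx, wy, wz], ...]. A call has 1 to 20 rows; each row shifts and turns the commanded pose from where the row before left it; what a row does not reach is not made up. A row lasts 1/8 s, in which the tool goes at most 62.5 mm and 10.7 degrees, less where a joint would pass 70% of its speed; a pose out of reach is approached as far as the arm can. A call with a number of a shift or a turn outside -1 to 1 is refused whole. A call with a gripper value outside its range is refused whole. "jaw" is the closure, from 0 (fully open) to 1 (shut), set as the call begins (left out, the last holds). The fingers move at their own pace and stop on an object; "force" is the grip in N (left out, the last holds). Time passes only in rows, so rows that do not move let the fingers close. It gives the time, the measured TCP pose, the force, the opening and the grip force at its end, in the units of the state.
- bot.sense(): the state, without advancing time (a new reading comes with each control period).
- bot.capture(name): name is "scene" or "top"; returns the picture (420x560x3 uint8, red, green, blue); there is no depth.
- bot.camera_info(name): a dict with "fx", "fy", "cx", "cy" (pixels), "world_from_camera" (4x4, takes a point from camera to world coordinates). Camera axes: x right, y up, looking along -z (the intrinsics and any distortion apply to the point x, -y, -z); pixel columns grow to the right and rows downward; lengths in m; the calibration is good to about 2 mm. A picture is of the moment at which its call begins. camera_info takes no time and is no camera call.
- bot.job_done(): hands the job in; it is judged then, once.
Trained networks look in the newest picture that a camera, given by its name, has taken for a name from the list of things; names that differ only in an ending like _2 or _b are one class to them, and where a whole thing is asked for, a point or a joint stands for the part that bears it (a point fixed in the world has none). Each returns a list of dicts, best first, with "p" (0 to 1); they miss things now and then, are a little off and sometimes report something else, mostly with a low value. They report only what shows in the picture. A call takes as long as a camera call. They do not tell look-alikes from the thing itself.
- bot.cut_out(thing, camera): "pixels" (420x560 bool, what is visible of it).
- bot.landmark_of(thing, camera): "point" ([x, y, z] in m, in world coordinates, good to about 4 mm: a listed point, or the origin of a listed thing).
The state is a dict: "t": time; "q": joint angles; "dq": joint speeds; "joint_efforts": joint torques, N m; "tool_pos": TCP position; "orientation": TCP orientation; "ft_force": force on the tool from outside, world axes, zero at the start; "torque": the same for the moment, N m; "finger_gap": finger opening in m; "grip_force": force on a finger pad.
Only numpy, scipy, OpenCV 4.12 (cv2) and the standard library are available. Lean on these libraries where they do the work, as an engineer would, in place of code of your own. Each camera call takes 0.05 s, during which the arm holds its last target. There are 200 camera calls.

## Working session

There is one attempt and no reset: what is moved stays moved. The work goes in short steps, Python scripts to look and compute and a tool call to move; the robot and the scene stay as the last step left them, time stands still between calls to the robot, and variables do not carry over. Pictures are saved under pics/ and viewed, at most 10 in all, crops included, and the job is handed in when it is done.

Besides the shell and the picture viewer there is one more tool, called after "Emit:" by a JSON object that holds its "method" and its "body". play_rows: Moves the arm, as the interface text tells. Scaled input: -1 to 1 covers 0.08 m each way for a shift and pi rad each way for a turn. Its arguments: {"type":"object","properties":{"targets":{"type":"array"},"jaw":{"type":"number"},"force":{"type":"number"}},"required":["targets"]}

```bash
mkdir -p pics; python3 - <<'E'
from bench import bot
import cv2,numpy as np
for c in("scene","top"):
    im=bot.capture(c); cv2.imwrite(f"pics/{c}0.png",im[:,:,::-1])
    i=bot.camera_info(c); print(c,i["fx"],i["cx"],i["cy"],np.round(i["world_from_camera"],3).tolist(),[k for k in i])
    for t in("guard_handle","hook_seat","station","basket","basket_grip","tray","part_a","insert_a","screwdriver"):
        print(t,[(round(d["p"],2),np.round(d["point"],3).tolist()) for d in bot.landmark_of(t,c)])
print(bot.nose_length,bot.sense())
E
```

```text
scene 502.4881895945591 287.0029404962039 217.0107280012856 [[0.872, -0.36, 0.33, 0.921], [0.489, 0.638, -0.595, -0.704], [0.004, 0.68, 0.733, 1.085], [0.0, 0.0, 0.0, 1.0]] ['fx', 'fy', 'cx', 'cy', 'world_from_camera']
guard_handle [(0.73, [0.52, -0.431, -0.001]), (0.57, [0.62, -0.057, 0.249])]
hook_seat []
station [(0.68, [0.62, -0.109, -0.003])]
basket [(0.9, [0.214, 0.372, -0.001]), (0.73, [0.39, 0.268, 0.001]), (0.67, [0.774, 0.363, 0.002]), (0.61, [0.395, 0.273, 0.127])]
basket_grip [(0.77, [0.394, 0.27, 0.13]), (0.63, [0.77, 0.369, 0.131]), (0.57, [0.218, 0.371, 0.13]), (0.48, [0.395, -0.049, -0.0])]
tray [(0.67, [0.522, 0.454, 0.003]), (0.58, [0.389, -0.211, -0.002])]
part_a [(0.87, [0.522, -0.428, 0.001]), (0.63, [0.527, 0.454, 0.001]), (0.62, [0.397, 0.492, 0.002])]
insert_a [(0.61, [0.387, -0.104, -0.003]), (0.44, [0.396, -0.043, -0.0])]
screwdriver [(0.49, [0.406, 0.037, 0.004])]
top 491.9434976871427 276.26224102962584 207.04724129487843 [[0.03, 0.986, -0.163, 0.234], [-1.0, 0.03, -0.003, 0.032], [0.002, 0.163, 0.987, 1.692], [0.0, 0.0, 0.0, 1.0]] ['fx', 'fy', 'cx', 'cy',
[... 591 characters left out ...]
: 1.0, 'q': array([-1.30809177e+00,  2.20398814e-01,  1.52649331e+00,  1.22261071e-05,
        1.39473095e+00, -1.26107354e-01]), 'dq': array([-0.00081038,  0.00016455,  0.00077645,  0.00110944,  0.00054875,
        0.00108252]), 'joint_efforts': array([ 2.94330721e-04, -4.96850717e+01, -3.89744782e+01, -3.83979486e-04,
        7.49491337e-04, -5.28665180e-05]), 'tool_pos': array([ 0.23692316, -0.57833786,  0.22020392]), 'orientation': array([-1.55877488e-05,  9.81162809e-01,  1.93182666e-01,  4.96631718e-06]), 'ft_force': array([-0.76848029,  0.09164733, -0.00174126]), 'torque': array([-1.88083723e-02, -8.11521454e-05, -4.71967425e-02]), 'grip_force': 0.0, 'finger_gap': 0.08547633352169179}
```

View pictures.

View pics/scene0.png

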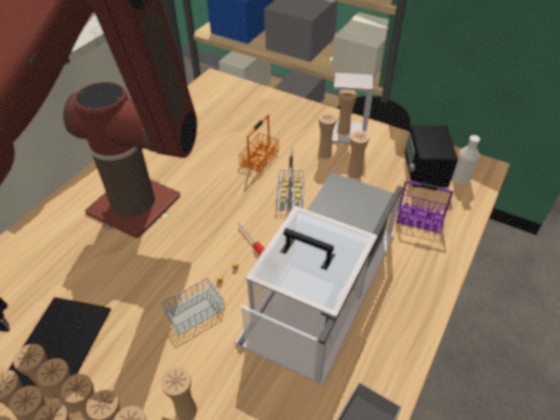

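View pics/top0.png

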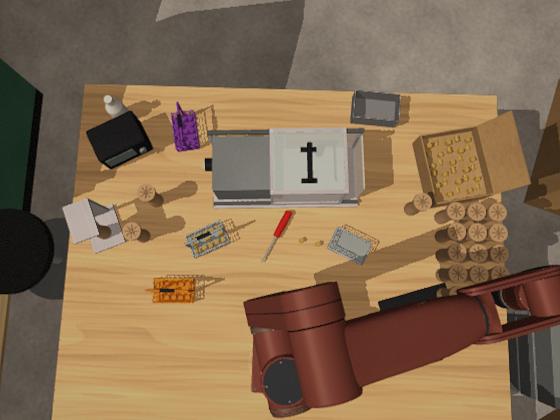

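```bash
python3 - <<'E'
import cv2,numpy as np
s=cv2.imread("pics/scene0.png");t=cv2.imread("pics/top0.png")
a=cv2.resize(t[110:230,190:390],None,fx=4,fy=4,interpolation=3)
b=cv2.resize(s[130:230,240:340],None,fx=4,fy=4,interpolation=3)
cv2.imwrite("pics/a.png",a);cv2.imwrite("pics/b.png",b)
E
```

```text
(no output)
```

View pics/a.png

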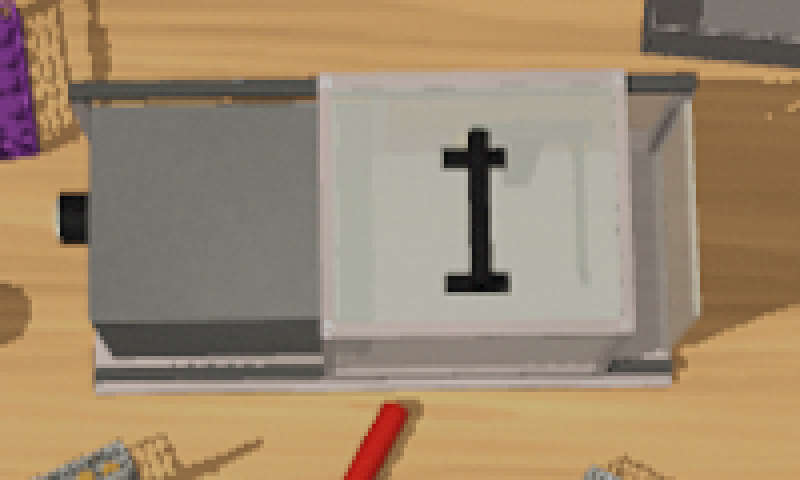

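View pics/b.png

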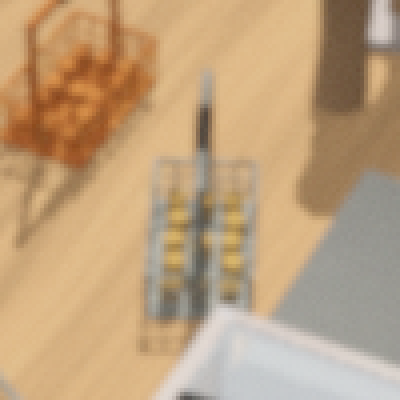

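```bash
cat >h.py <<'E'
import numpy as np,cv2
from bench import bot
from scipy.optimize import least_squares
def proj(P,c):
    i=bot.camera_info(c);T=np.linalg.inv(np.array(i["world_from_camera"]));p=np.atleast_2d(P)@T[:3,:3].T+T[:3,3]
    return np.c_[i["cx"]+i["fx"]*p[:,0]/-p[:,2], i["cy"]+i["fy"]*p[:,1]/p[:,2]]
def ray(uv,c,z):
    i=bot.camera_info(c);T=np.array(i["world_from_camera"]);d=T[:3,:3]@[(uv[0]-i["cx"])/i["fx"],-(uv[1]-i["cy"])/i["fy"],-1]
    return T[:3,3]+d*(z-T[2,3])/d[2]
E
python3 - <<'E'
from h import *
C=[(95,390,-.1,.37,.006,0),(672,383,-.1,-.13,.006,0),(70,90,.115,.37,.192,0),(695,83,.115,-.13,.192,0),
(478,128,.06,0,.256,1),(480,292,-.06,0,.256,1),(322,335,-.085,.12,.203,1),(633,332,-.085,-.12,.203,1)]
C=np.array(C);uv=np.c_[190+C[:,0]/4,110+C[:,1]/4]
def W(p):
    x=C[:,2];y=C[:,3]+C[:,5]*p[3];c,s=np.cos(p[2]),np.sin(p[2])
    return np.c_[p[0]+c*x-s*y,p[1]+s*x+c*y,C[:,4]]
f=least_squares(lambda p:(proj(W(p),"top")-uv).ravel(),[.62,-.11,0,.05],loss="soft_l1")
p=f.x;print(p);print(np.round(f.fun.reshape(-1,2),1).tolist())
c,s=np.cos(p[2]),np.sin(p[2])
for n,(x,y,z) in dict(handle=(0,p[3],.248),hook=(.01,0,.162)).items(): print(n,p[0]+c*x-s*y,p[1]+s*x+c*y,z)
t=cv2.imread("pics/top0.png");cv2.imwrite("pics/c.png",cv2.resize(t[215:265,175:250],None,fx=10,fy=10,interpolation=2))
print([proj([[.395,.268,.13]],k).round(1).tolist() for k in("top","scene")])
E
```

```text
[ 0.61494342 -0.11291613  0.0409988   0.05137234]
[[-0.1, 1.3], [-0.3, 1.6], [-0.4, 0.0], [1.0, 0.2], [-0.1, 0.3], [0.3, -1.9], [-0.1, -0.6], [-0.1, -0.7]]
handle 0.6128378042214678 -0.06158695211848226 0.248
hook 0.6249350153459484 -0.11250625363216754 0.162
[[[202.4, 235.0]], [[291.4, 161.6]]]
```

View pics/c.png

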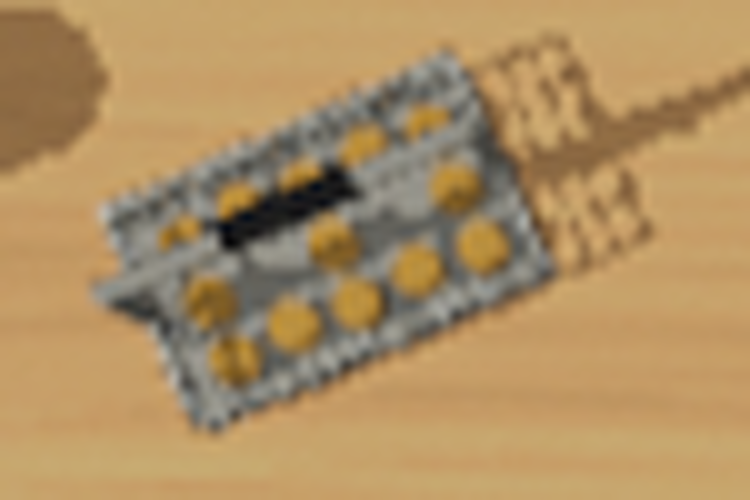

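Three candidates: orange (top 175,290), purple (top 185,130) and the steel one with brass inserts (top 208,238). The steel one fits: it is uncoloured, has the black sleeve at top pixel (203.7,235.7), and the crop confirms it. The guard starts about 51 mm open, with its handle at about (0.615,-0.058). I'll go above the handle first.

Emit:
{"method": "play_rows", "body": {"targets": [[0,0,0.9,0,0,0],[0,0,0.9,0,0,0],[0.295,0.406,0,0,0,-0.007],[0.295,0.406,0,0,0,-0.007],[0.295,0.406,0,0,0,-0.007],[0.295,0.406,0,0,0,-0.007],[0.295,0.406,0,0,0,-0.007],[0.295,0.406,0,0,0,-0.007],[0.295,0.406,0,0,0,-0.007],[0.295,0.406,0,0,0,-0.007],[0.295,0.406,0,0,0,-0.007],[0.295,0.406,0,0,0,-0.007],[0.295,0.406,0,0,0,-0.007],[0.295,0.406,0,0,0,-0.007],[0.295,0.406,0,0,0,-0.007],[0.295,0.406,0,0,0,-0.007],[0.295,0.406,0,0,0,-0.007],[0.295,0.406,0,0,0,-0.007],[0,0,0,0,0,0]], "jaw": 0}}

```text
t: 3.38
tool_pos: [0.6154, -0.0563, 0.3447]
orientation: [-0.0, 1.0, 0.02, -0.0]
ft_force: [0.2, -1.0, -0.6]
finger_gap: 0.0854
grip_force: 0.0
```

```bash
python3 - <<'E'
from h import *
a=ray((175+22.0,215+23.7),"top",.13);b=ray((175+35.5,215+17.8),"top",.13);print((a+b)/2,a,b, np.arctan2(-(a-b)[0],(a-b)[1]))
a=ray((175+9.8,215+29.3),"top",.13);b=ray((175+47.5,215+12.2),"top",.13);print((a+b)/2,np.linalg.norm(a-b), np.arctan2(-(a-b)[0],(a-b)[1]))
E
```

```text
[0.3926332  0.26367806 0.13      ] [0.38256279 0.28466112 0.13      ] [0.40270361 0.242695   0.13      ] 0.44746354858883475
[0.39269891 0.26384585 0.13      ] 0.13077005135387776 0.4615631019706245
```

Emit:
{"method": "play_rows", "body": {"targets": [[0,0,-0.25,0,0,0],[0,0,-0.25,0,0,0],[0,0,-0.25,0,0,0],[0,0,-0.25,0,0,0],[0,0,-0.13,0,0,0],[0,0,0,0,0,0]]}}

```text
t: 4.12
tool_pos: [0.614, -0.0586, 0.2536]
orientation: [-0.0, 1.0, 0.018, -0.001]
ft_force: [0.1, -0.2, 0.1]
finger_gap: 0.0851
grip_force: 0.0
```

Emit:
{"method": "play_rows", "body": {"targets": [[0,0,0,0,0,0],[0,0,0,0,0,0],[0,0,0,0,0,0],[0,0,0,0,0,0],[0,0,0,0,0,0],[0,0,0,0,0,0]], "jaw": 1, "force": 30}}

```text
t: 4.88
tool_pos: [0.6145, -0.0587, 0.2548]
orientation: [0.0, 1.0, 0.018, 0.0]
ft_force: [0.5, -0.1, -0.7]
finger_gap: -0.0
grip_force: 0.0
```

```bash
python3 - <<'E'
from h import *
for c in("scene","top"):
    im=bot.capture(c)
    print([(round(d["p"],2),np.round(d["point"],3).tolist()) for d in bot.landmark_of("guard_handle",c)])
    if c=="scene": a=im[190:390,220:420]
    else: b=im[90:290,190:390]
print(proj([bot.sense()["tool_pos"]],"scene"))
cv2.imwrite("pics/d.png",cv2.resize(np.hstack([a,b]),None,fx=2,fy=2)[:,:,::-1])
E
```

```text
[(0.82, [0.619, -0.06, 0.248]), (0.52, [0.527, 0.452, 0.002])]
[(0.96, [0.613, -0.056, 0.244])]
[[307.74116245 236.5654051 ]]
```

View pics/d.png

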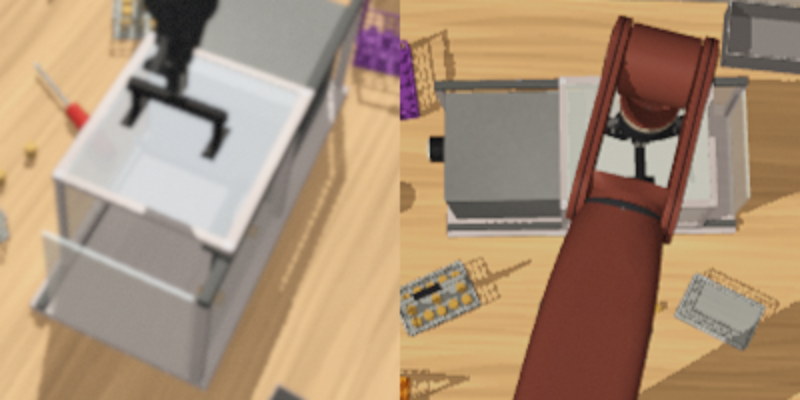

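```bash
python3 - <<'E'
import cv2
d=cv2.imread("pics/d.png")
cv2.imwrite("pics/e.png",cv2.resize(d[20:170,100:260],None,fx=4,fy=4,interpolation=2))
E
```

```text
(no output)
```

View pics/e.png

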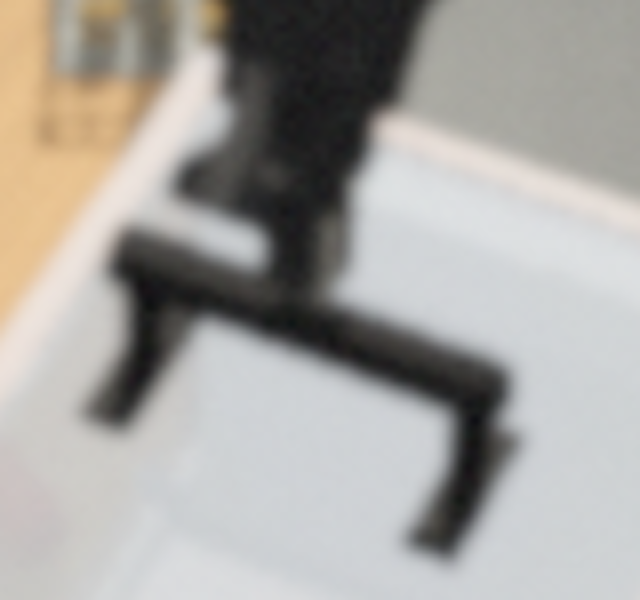

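Emit:
{"method": "play_rows", "body": {"targets": [[0,0,-0.03,0,0,0],[0,0,0,0,0,0]]}}

```text
t: 5.32
tool_pos: [0.6143, -0.0586, 0.252]
orientation: [-0.0, 1.0, 0.018, -0.0]
ft_force: [-0.1, -0.5, 0.1]
finger_gap: -0.0001
grip_force: 0.0
```

Emit:
{"method": "play_rows", "body": {"targets": [[0,-0.05,0,0,0,0],[0,-0.05,0,0,0,0],[0,0,0,0,0,0]]}}

```text
t: 5.7
tool_pos: [0.6146, -0.0672, 0.2525]
orientation: [0.0, 1.0, 0.018, 0.0]
ft_force: [0.4, -0.4, 0.6]
finger_gap: -0.0001
grip_force: 0.0
```

Emit:
{"method": "play_rows", "body": {"targets": [[0,0.1,-0.05,0,0,0],[0,0,-0.04,0,0,0],[0,0,0,0,0,0]]}}

```text
t: 6.08
tool_pos: [0.6145, -0.0583, 0.2451]
orientation: [0.0, 1.0, 0.019, -0.0]
ft_force: [-0.4, -0.1, 0.8]
finger_gap: -0.0
grip_force: 0.0
```

```bash
python3 - <<'E'
from h import *
im=bot.capture("scene")
print([(round(d["p"],2),np.round(d["point"],3).tolist()) for d in bot.landmark_of("guard_handle","scene")])
p=bot.sense()["tool_pos"];print(p,proj([p,p-[0,0,.025]],"scene"))
cv2.imwrite("pics/f.png",cv2.resize(im[200:275,265:365],None,fx=8,fy=8,interpolation=2)[:,:,::-1])
E
```

```text
[(0.93, [0.617, -0.058, 0.248])]
[ 0.6144622  -0.05848368  0.24499737] [[307.60869951 239.41488938]
 [307.23053561 246.68734184]]
```

View pics/f.png

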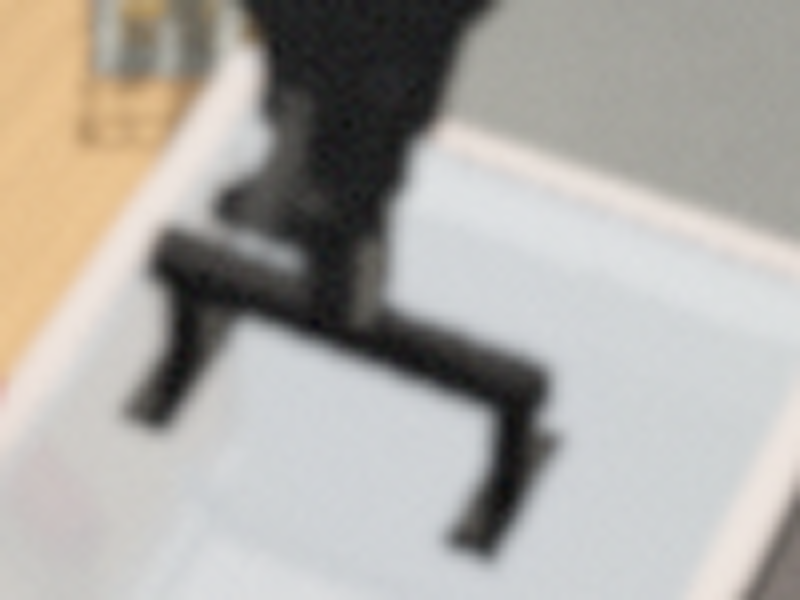

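Emit:
{"method": "play_rows", "body": {"targets": [[0,0,-0.05,0,0,0],[0,0,0,0,0,0]]}}

```text
t: 6.42
tool_pos: [0.6146, -0.0588, 0.2449]
orientation: [0.0, 1.0, 0.019, 0.001]
ft_force: [-8.5, 1.8, 15.7]
finger_gap: 0.0002
grip_force: 8.0
```

Emit:
{"method": "play_rows", "body": {"targets": [[0,0,-0.05,0,0,0],[0,0,0,0,0,0]]}}

```text
t: 6.68
tool_pos: [0.6147, -0.0594, 0.2448]
orientation: [0.001, 1.0, 0.018, 0.002]
ft_force: [-16.5, 1.1, 32.2]
finger_gap: 0.0001
grip_force: 15.8
```

Contact came at TCP z 0.245, on top of the bar, so the tips stand about 36 mm higher than the stated pose implies. I'll back off, open, and straddle the bar lower while watching the force.

Emit:
{"method": "play_rows", "body": {"targets": [[0,0,0.25,0,0,0],[0,0,0.25,0,0,0],[0,0,0,0,0,0],[0,0,0,0,0,0],[0,0,0,0,0,0]], "jaw": 0}}

```text
t: 7.3
tool_pos: [0.614, -0.0586, 0.2757]
orientation: [-0.0, 1.0, 0.018, -0.001]
ft_force: [-0.9, -1.3, -0.4]
finger_gap: 0.0852
grip_force: 0.0
```

Emit:
{"method": "play_rows", "body": {"targets": [[0,0,-0.2,0,0,0],[0,0,-0.2,0,0,0],[0,0,-0.1,0,0,0],[0,0,-0.1,0,0,0],[0,0,0,0,0,0]]}}

```text
t: 7.92
tool_pos: [0.6141, -0.0586, 0.2283]
orientation: [-0.0, 1.0, 0.018, -0.001]
ft_force: [-1.2, -0.8, 1.2]
finger_gap: 0.0853
grip_force: 0.0
```

Emit:
{"method": "play_rows", "body": {"targets": [[0,0,-0.08,0,0,0],[0,0,0,0,0,0],[0,0,0,0,0,0],[0,0,0,0,0,0],[0,0,0,0,0,0],[0,0,0,0,0,0]], "jaw": 1, "force": 30}}

```text
t: 8.68
tool_pos: [0.6147, -0.0589, 0.2234]
orientation: [0.0, 1.0, 0.019, 0.0]
ft_force: [0.0, -1.8, 2.9]
finger_gap: 0.0155
grip_force: 31.6
```

Emit:
{"method": "play_rows", "body": {"targets": [[-0.008,0.19,0,0,0,0],[-0.008,0.19,0,0,0,0],[-0.008,0.19,0,0,0,0],[-0.008,0.19,0,0,0,0],[-0.008,0.19,0,0,0,0],[-0.008,0.19,0,0,0,0],[-0.008,0.19,0,0,0,0],[-0.008,0.19,0,0,0,0],[-0.008,0.19,0,0,0,0],[-0.008,0.19,0,0,0,0],[-0.008,0.19,0,0,0,0],[-0.004,0.11,0,0,0,0],[0,0,0,0,0,0]]}}

```text
t: 10.3
tool_pos: [0.6069, 0.1201, 0.2234]
orientation: [-0.001, 1.0, 0.019, 0.0]
ft_force: [-1.7, 2.1, 6.1]
finger_gap: 0.0153
grip_force: 32.0
```

Emit:
{"method": "play_rows", "body": {"targets": [[0,0.05,0,0,0,0],[0,0,0,0,0,0]]}}

```text
t: 10.55
tool_pos: [0.6067, 0.1232, 0.2233]
orientation: [-0.001, 1.0, 0.019, 0.0]
ft_force: [-2.0, -0.5, 5.7]
finger_gap: 0.0158
grip_force: 32.1
```

Emit:
{"method": "play_rows", "body": {"targets": [[0,0.05,0,0,0,0],[0,0.03,0,0,0,0],[0,0,0,0,0,0]]}}

```text
t: 10.92
tool_pos: [0.6065, 0.1294, 0.2233]
orientation: [-0.0, 1.0, 0.019, -0.0]
ft_force: [-3.9, -0.2, 7.3]
finger_gap: 0.0154
grip_force: 32.2
```

Emit:
{"method": "play_rows", "body": {"targets": [[0,0.05,0,0,0,0],[0,0.03,0,0,0,0],[0,0,0,0,0,0]]}}

```text
t: 11.3
tool_pos: [0.6064, 0.1299, 0.2233]
orientation: [0.004, 1.0, 0.018, -0.001]
ft_force: [-6.2, -19.6, 9.2]
finger_gap: 0.0154
grip_force: 32.8
```

```bash
python3 - <<'E'
from h import *
for c in("scene","top"):
    bot.capture(c)
    print([(round(d["p"],2),np.round(d["point"],3).tolist()) for d in bot.landmark_of("guard_handle",c)],[(round(d["p"],2),np.round(d["point"],3).tolist()) for d in bot.landmark_of("hook_seat",c)])
E
```

```text
[(0.85, [0.611, 0.129, 0.248])] [(0.97, [0.627, -0.106, 0.157])]
[(0.9, [0.601, 0.132, 0.241])] [(0.88, [0.629, -0.11, 0.163]), (0.16, [0.525, -0.432, 0.0])]
```

Emit:
{"method": "play_rows", "body": {"targets": [[0,-0.08,0,0,0,0],[0,0,0,0,0,0],[0,0,0,0,0,0],[0,0,0,0,0,0]], "jaw": 0}}

```text
t: 12.1
tool_pos: [0.607, 0.1285, 0.2225]
orientation: [-0.0, 1.0, 0.019, -0.0]
ft_force: [-0.1, 0.2, 0.3]
finger_gap: 0.0846
grip_force: 0.0
```

Emit:
{"method": "play_rows", "body": {"targets": [[0,0,0.35,0,0,0],[0,0,0.5,0,0,0],[0,0,0.5,0,0,0],[-0.166,0.107,0,0,0,0.0394],[-0.166,0.107,0,0,0,0.0394],[-0.166,0.107,0,0,0,0.0394],[-0.166,0.107,0,0,0,0.0394],[-0.166,0.107,0,0,0,0.0394],[-0.166,0.107,0,0,0,0.0394],[-0.166,0.107,0,0,0,0.0394],[-0.166,0.107,0,0,0,0.0394],[-0.166,0.107,0,0,0,0.0394],[-0.166,0.107,0,0,0,0.0394],[-0.166,0.107,0,0,0,0.0394],[-0.166,0.107,0,0,0,0.0394],[-0.166,0.107,0,0,0,0.0394],[-0.166,0.107,0,0,0,0.0394],[-0.166,0.107,0,0,0,0.0394],[-0.166,0.107,0,0,0,0.0394]]}}

```text
t: 14.48
tool_pos: [0.3941, 0.2653, 0.3309]
orientation: [-0.0, 0.531, 0.847, 0.0]
ft_force: [-0.2, 0.2, 0.1]
finger_gap: 0.0854
grip_force: 0.0
```

```bash
python3 - <<'E'
from h import *
s=bot.sense();print(s["tool_pos"],2*np.arctan2(s["orientation"][2],s["orientation"][1]),s["q"].round(2))
for c in("scene","top"):
    bot.capture(c)
    for t in("basket_grip","guard_handle"): print([(round(d["p"],2),np.round(d["point"],3).tolist()) for d in bot.landmark_of(t,c)])
E
```

```text
[0.39408286 0.2652813  0.3309095 ] 2.0218937367936327 [ 0.43 -0.2   1.74  0.    1.6  -0.03]
[(0.78, [0.771, 0.367, 0.128]), (0.63, [0.219, 0.373, 0.129])]
[]
[(0.96, [0.777, 0.368, 0.128]), (0.88, [0.395, 0.268, 0.132]), (0.54, [0.22, 0.371, 0.128])]
[(0.81, [0.604, 0.133, 0.246]), (0.62, [0.627, -0.109, 0.163]), (0.45, [0.39, -0.11, 0.002])]
```

Emit:
{"method": "play_rows", "body": {"targets": [[0,0.02,-0.3,0,0,0],[0,0,-0.35,0,0,0],[0,0,-0.35,0,0,0],[0,0,-0.35,0,0,0],[0,0,-0.35,0,0,0],[0,0,-0.35,0,0,0],[0,0,-0.35,0,0,0],[0,0,-0.1,0,0,0],[0,0,0,0,0,0]]}}

```text
t: 15.9
tool_pos: [0.3948, 0.2661, 0.1308]
orientation: [-0.0, 0.533, 0.846, -0.0]
ft_force: [0.2, -0.2, 0.7]
finger_gap: 0.0854
grip_force: 0.0
```

Emit:
{"method": "play_rows", "body": {"targets": [[0,0,-0.13,0,0,0],[0,0,-0.13,0,0,0],[0,0,-0.11,0,0,0],[0,0,0,0,0,0]]}}

```text
t: 16.4
tool_pos: [0.3939, 0.266, 0.1002]
orientation: [-0.001, 0.533, 0.846, -0.001]
ft_force: [-0.2, -1.4, -0.2]
finger_gap: 0.0855
grip_force: 0.0
```

Emit:
{"method": "play_rows", "body": {"targets": [[0,0,0,0,0,0],[0,0,0,0,0,0],[0,0,0,0,0,0],[0,0,0,0,0,0],[0,0,0,0,0,0],[0,0,0,0,0,0]], "jaw": 1, "force": 60}}

```text
t: 17.15
tool_pos: [0.3945, 0.2663, 0.1013]
orientation: [-0.0, 0.533, 0.846, -0.0]
ft_force: [-1.5, 0.0, 3.3]
finger_gap: 0.0107
grip_force: 59.7
```

Emit:
{"method": "play_rows", "body": {"targets": [[0,0,0.2,0,0,0],[0,0,0.3,0,0,0],[0,0,0.3,0,0,0],[0,0,0.2,0,0,0],[0,0,0.1,0,0,0],[0,0,0,0,0,0]]}}

```text
t: 17.9
tool_pos: [0.3948, 0.2663, 0.1894]
orientation: [0.0, 0.533, 0.846, 0.0]
ft_force: [0.0, -0.2, -5.0]
finger_gap: 0.0108
grip_force: 58.8
```

Emit:
{"method": "play_rows", "body": {"targets": [[0,-0.1,0,0,0,0],[0,-0.2,0,0,0,-0.0086],[0,-0.29,0,0,0,-0.0086],[0,-0.29,0,0,0,-0.0086],[0,-0.29,0,0,0,-0.0086],[0,-0.29,0,0,0,-0.0086],[0,-0.29,0,0,0,-0.0086],[0,-0.29,0,0,0,-0.0086],[0,-0.29,0,0,0,-0.0086],[0,-0.29,0,0,0,-0.0086],[0,-0.29,0,0,0,-0.0086],[0,-0.29,0,0,0,-0.0086],[0,-0.29,0,0,0,-0.0086],[0,-0.29,0,0,0,-0.0086],[0,-0.29,0,0,0,-0.0086],[0,-0.29,0,0,0,-0.0086],[0,-0.24,0,0,0,0],[0,-0.1,0,0,0,0],[0,0,0,0,0,0]]}}

```text
t: 20.27
tool_pos: [0.3941, -0.11, 0.1889]
orientation: [-0.0, 0.693, 0.721, -0.0]
ft_force: [-0.3, 0.0, -4.6]
finger_gap: 0.0107
grip_force: 58.8
```

```bash
python3 - <<'E'
from h import *
s=bot.sense();print(s["t"],s["tool_pos"],2*np.arctan2(s["orientation"][2],s["orientation"][1]),s["q"].round(2))
for c in("scene","top"):
    im=bot.capture(c)
    for t in("basket_grip","basket","hook_seat"): print([(round(d["p"],2),np.round(d["point"],3).tolist()) for d in bot.landmark_of(t,c)])
    if c=="scene":cv2.imwrite("pics/g.png",cv2.resize(im[160:400,150:420],None,fx=2.4,fy=2.4)[:,:,::-1])
E
```

```text
20.275 [ 0.39414928 -0.1100184   0.1888784 ] 1.6103371159145987 [-0.47 -0.3   2.09  0.    1.35 -0.51]
[(0.68, [0.219, 0.37, 0.127]), (0.67, [0.394, -0.103, 0.216]), (0.65, [0.772, 0.371, 0.128])]
[(0.93, [0.218, 0.37, 0.0]), (0.88, [0.776, 0.362, -0.0]), (0.76, [0.393, -0.107, 0.088])]
[(0.94, [0.631, -0.109, 0.16]), (0.32, [0.391, -0.214, -0.0])]
[(0.96, [0.399, -0.108, 0.215]), (0.76, [0.216, 0.374, 0.131]), (0.76, [0.774, 0.368, 0.129])]
[(0.71, [0.396, -0.11, 0.089]), (0.7, [0.772, 0.366, -0.002]), (0.64, [0.218, 0.376, 0.001])]
[(0.93, [0.629, -0.111, 0.164]), (0.55, [0.408, 0.039, 0.001])]
```

View pics/g.png

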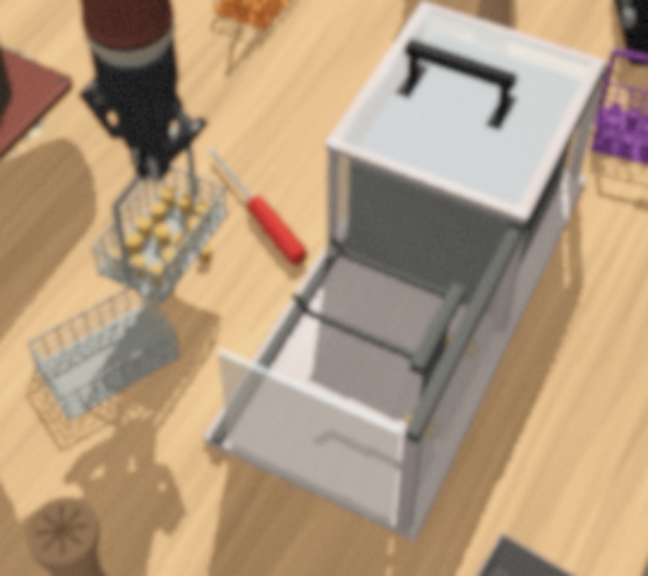

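Emit:
{"method": "play_rows", "body": {"targets": [[0.1,-0.04,-0.12,0,0,0],[0.2,0,-0.1,0,0,0],[0.25,0,0,0,0,0],[0.25,0,0,0,0,0],[0.25,0,0,0,0,0],[0.25,0,0,0,0,0],[0.25,0,0,0,0,0],[0.25,0,0,0,0,0],[0.2,0,0,0,0,0],[0,0,0,0,0,0]]}}

```text
t: 21.92
tool_pos: [0.5554, -0.1129, 0.1704]
orientation: [-0.0, 0.692, 0.722, -0.0]
ft_force: [-1.3, -0.5, -3.8]
finger_gap: 0.0109
grip_force: 58.8
```

Emit:
{"method": "play_rows", "body": {"targets": [[0.1,0,0,0,0,0],[0.15,0,0,0,0,0],[0.15,0,0,0,0,0],[0.15,0,0,0,0,0],[0.15,0,0,0,0,0],[0.15,0,0,0,0,0],[0.05,0,0,0,0,0],[0,0,0,0,0,0]]}}

```text
t: 22.92
tool_pos: [0.6267, -0.1129, 0.1714]
orientation: [-0.0, 0.692, 0.722, -0.0]
ft_force: [-0.3, 0.4, -4.2]
finger_gap: 0.0107
grip_force: 58.8
```

```bash
python3 - <<'E'
from h import *
s=bot.sense();print(s["t"],s["tool_pos"],s["ft_force"])
for c in("scene","top"):
    im=bot.capture(c)
    for t in("basket_grip","basket"): print([(round(d["p"],2),np.round(d["point"],3).tolist()) for d in bot.landmark_of(t,c)])
E
```

```text
22.925 [ 0.62673424 -0.1128813   0.17137355] [-0.29914325  0.42351021 -4.21055726]
[(0.67, [0.771, 0.37, 0.13]), (0.62, [0.627, -0.106, 0.199]), (0.61, [0.22, 0.372, 0.126])]
[(0.79, [0.773, 0.363, 0.0]), (0.77, [0.626, -0.111, 0.069]), (0.72, [0.214, 0.37, -0.003])]
[(0.84, [0.774, 0.366, 0.131]), (0.76, [0.221, 0.374, 0.132]), (0.73, [0.63, -0.111, 0.201])]
[(0.72, [0.216, 0.378, -0.002]), (0.66, [0.628, -0.112, 0.07]), (0.63, [0.774, 0.368, -0.001]), (0.35, [0.386, -0.216, 0.003])]
```

Emit:
{"method": "play_rows", "body": {"targets": [[0,0,-0.15,0,0,0],[0,0,-0.15,0,0,0],[0,0,-0.1,0,0,0],[0,0,-0.04,0,0,0],[0,0,0,0,0,0]]}}

```text
t: 23.85
tool_pos: [0.6265, -0.1129, 0.136]
orientation: [-0.0, 0.692, 0.722, -0.0]
ft_force: [-0.3, -0.1, -3.6]
finger_gap: 0.011
grip_force: 58.8
```

Emit:
{"method": "play_rows", "body": {"targets": [[0,0,-0.025,0,0,0],[0,0,-0.015,0,0,0],[0,0,0,0,0,0]]}}

```text
t: 24.22
tool_pos: [0.6267, -0.1129, 0.1333]
orientation: [0.0, 0.692, 0.722, 0.0]
ft_force: [-0.5, 0.4, -4.5]
finger_gap: 0.0111
grip_force: 58.8
```

Emit:
{"method": "play_rows", "body": {"targets": [[0,0,-0.025,0,0,0],[0,0,-0.015,0,0,0],[0,0,0,0,0,0]]}}

```text
t: 24.6
tool_pos: [0.627, -0.113, 0.1326]
orientation: [0.001, 0.692, 0.722, 0.0]
ft_force: [-6.9, 1.8, 9.6]
finger_gap: 0.0108
grip_force: 60.7
```

Emit:
{"method": "play_rows", "body": {"targets": [[0,0,0.02,0,0,0],[0,0,0,0,0,0],[0,0,0,0,0,0],[0,0,0,0,0,0],[0,0,0,0,0,0]], "jaw": 0.55}}

```text
t: 25.22
tool_pos: [0.6266, -0.1129, 0.1314]
orientation: [-0.0, 0.692, 0.722, -0.0]
ft_force: [0.4, -0.9, 0.2]
finger_gap: 0.0384
grip_force: 0.0
```

```bash
python3 - <<'E'
from h import *
s=bot.sense();print(s["t"],s["tool_pos"],s["ft_force"])
for c in("scene","top"):
    im=bot.capture(c)
    for t in("basket_grip","basket"): print([(round(d["p"],2),np.round(d["point"],3).tolist()) for d in bot.landmark_of(t,c)])
E
```

```text
25.225 [ 0.62663029 -0.11288834  0.13140737] [ 0.37320663 -0.87053114  0.15000519]
[(0.92, [0.625, -0.105, 0.159]), (0.66, [0.771, 0.369, 0.133]), (0.65, [0.218, 0.371, 0.126])]
[(0.97, [0.775, 0.365, 0.001]), (0.84, [0.626, -0.112, 0.032])]
[(0.91, [0.774, 0.368, 0.129]), (0.75, [0.219, 0.374, 0.13]), (0.59, [0.63, -0.112, 0.158])]
[(0.74, [0.774, 0.369, -0.001]), (0.57, [0.216, 0.378, 0.001]), (0.49, [0.631, -0.113, 0.032])]
```

Emit:
{"method": "play_rows", "body": {"targets": [[0,0,0.1,0,0,0],[0,0,0.2,0,0,0],[0,0,0.4,0,0,0],[0,0,0.5,0,0,0],[0,0,0.7,0,0,0],[0,0,0.6,0,0,0],[0,0,0,0,0,0]]}}

```text
t: 26.4
tool_pos: [0.629, -0.1136, 0.3397]
orientation: [0.005, 0.692, 0.722, 0.003]
ft_force: [-0.0, 0.2, -0.7]
finger_gap: 0.0383
grip_force: 0.0
```

Emit:
{"method": "play_rows", "body": {"targets": [[-0.018,0.215,0,0,0,-0.0358],[-0.018,0.215,0,0,0,-0.0358],[-0.018,0.215,0,0,0,-0.0358],[-0.018,0.215,0,0,0,-0.0358],[-0.018,0.215,0,0,0,-0.0358],[-0.018,0.215,0,0,0,-0.0358],[-0.018,0.215,0,0,0,-0.0358],[-0.018,0.215,0,0,0,-0.0358],[-0.018,0.215,0,0,0,-0.0358],[-0.018,0.215,0,0,0,-0.0358],[-0.018,0.215,0,0,0,-0.0358],[-0.018,0.215,0,0,0,-0.0358],[-0.018,0.215,0,0,0,-0.0358],[-0.018,0.215,0,0,0,-0.0358],[0,0,0,0,0,0]], "jaw": 0}}

```text
t: 28.28
tool_pos: [0.6061, 0.1288, 0.3314]
orientation: [-0.0, 1.0, 0.02, -0.0]
ft_force: [0.6, 0.5, -0.7]
finger_gap: 0.0854
grip_force: 0.0
```

```bash
python3 - <<'E'
from h import *
s=bot.sense();print(s["t"],s["tool_pos"],2*np.arctan2(s["orientation"][2],s["orientation"][1]))
for c in("scene","top"):
    im=bot.capture(c)
    for t in("basket_grip","basket","guard_handle"): print([(round(d["p"],2),np.round(d["point"],3).tolist()) for d in bot.landmark_of(t,c)])
E
```

```text
28.275 [0.60607078 0.12881502 0.33140069] 0.040334212044918966
[(0.82, [0.219, 0.373, 0.131]), (0.74, [0.629, -0.11, 0.162]), (0.72, [0.769, 0.365, 0.128])]
[(0.82, [0.63, -0.112, 0.033]), (0.78, [0.774, 0.359, -0.0]), (0.75, [0.213, 0.372, -0.002])]
[(0.94, [0.61, 0.126, 0.249]), (0.56, [0.387, -0.215, -0.002])]
[(0.85, [0.629, -0.112, 0.162]), (0.76, [0.775, 0.366, 0.127]), (0.69, [0.217, 0.37, 0.131]), (0.16, [0.389, -0.109, 0.003])]
[(0.82, [0.22, 0.376, 0.003]), (0.8, [0.776, 0.367, 0.001]), (0.6, [0.63, -0.113, 0.035])]
[(0.77, [0.603, 0.132, 0.247])]
```

Basket hangs at (0.629,-0.111,0.162). Next I'll grip the guard handle again.

Emit:
{"method": "play_rows", "body": {"targets": [[0,0,-0.3,0,0,0],[0,0,-0.3,0,0,0],[0,0,-0.3,0,0,0],[0,0,-0.25,0,0,0],[0,0,-0.12,0,0,0],[0,0,-0.08,0,0,0],[0,0,0,0,0,0]]}}

```text
t: 29.55
tool_pos: [0.6066, 0.1279, 0.2237]
orientation: [-0.0, 1.0, 0.019, 0.0]
ft_force: [-0.3, 0.4, 0.3]
finger_gap: 0.0854
grip_force: 0.0
```

Emit:
{"method": "play_rows", "body": {"targets": [[0,0,0,0,0,0],[0,0,0,0,0,0],[0,0,0,0,0,0],[0,0,0,0,0,0],[0,0,0,0,0,0],[0,0,0,0,0,0]], "jaw": 1, "force": 30}}

```text
t: 30.3
tool_pos: [0.6067, 0.1281, 0.2241]
orientation: [-0.0, 1.0, 0.019, 0.0]
ft_force: [-1.5, 0.6, 3.2]
finger_gap: 0.0155
grip_force: 31.6
```

Emit:
{"method": "play_rows", "body": {"targets": [[0.0075,-0.17,0,0,0,0],[0.0075,-0.17,0,0,0,0],[0.0075,-0.17,0,0,0,0],[0.0075,-0.17,0,0,0,0],[0.0075,-0.17,0,0,0,0],[0.0075,-0.17,0,0,0,0],[0.0075,-0.17,0,0,0,0],[0.0075,-0.17,0,0,0,0],[0.0075,-0.17,0,0,0,0],[0.0075,-0.17,0,0,0,0],[0.0075,-0.17,0,0,0,0],[0.0075,-0.17,0,0,0,0],[0.0075,-0.17,0,0,0,0],[0.0075,-0.17,0,0,0,0],[0.0075,-0.17,0,0,0,0],[0.0075,-0.17,0,0,0,0],[0.0075,-0.15,0,0,0,0],[0,0,0,0,0,0]]}}

```text
t: 32.55
tool_pos: [0.6168, -0.1042, 0.224]
orientation: [0.001, 1.0, 0.018, 0.0]
ft_force: [0.0, -1.5, 4.8]
finger_gap: 0.0153
grip_force: 32.0
```

Emit:
{"method": "play_rows", "body": {"targets": [[0,-0.05,0,0,0,0],[0,-0.04,0,0,0,0],[0,0,0,0,0,0]]}}

```text
t: 32.92
tool_pos: [0.617, -0.1094, 0.224]
orientation: [0.0, 1.0, 0.019, 0.001]
ft_force: [0.6, 0.5, 5.1]
finger_gap: 0.0155
grip_force: 31.9
```

Emit:
{"method": "play_rows", "body": {"targets": [[0,-0.04,0,0,0,0],[0,-0.03,0,0,0,0],[0,0,0,0,0,0]]}}

```text
t: 33.3
tool_pos: [0.6171, -0.1099, 0.224]
orientation: [-0.004, 1.0, 0.02, 0.0]
ft_force: [0.4, 16.3, 7.1]
finger_gap: 0.0154
grip_force: 32.2
```

Stop reached. I'll relieve the push, let go and rise.

Emit:
{"method": "play_rows", "body": {"targets": [[0,0.06,0,0,0,0],[0,0,0,0,0,0],[0,0,0,0,0,0],[0,0,0,0,0,0],[0,0,0,0,0,0]], "jaw": 0}}

```text
t: 33.92
tool_pos: [0.6166, -0.11, 0.2235]
orientation: [0.0, 1.0, 0.019, -0.0]
ft_force: [-0.6, 0.1, 0.1]
finger_gap: 0.0855
grip_force: 0.0
```

Emit:
{"method": "play_rows", "body": {"targets": [[0,0,0.3,0,0,0],[0,0,0.5,0,0,0],[0,0,0.5,0,0,0],[-0.4,0,0,0,0,0],[-0.4,0,0,0,0,0],[-0.4,0,0,0,0,0],[-0.4,0,0,0,0,0],[-0.4,0,0,0,0,0],[0,0,0,0,0,0]]}}

```text
t: 35.05
tool_pos: [0.4557, -0.1099, 0.3282]
orientation: [0.0, 1.0, 0.018, 0.001]
ft_force: [0.4, -0.5, 0.2]
finger_gap: 0.0853
grip_force: 0.0
```

```bash
python3 - <<'E'
from h import *
for c in("scene","top"):
    im=bot.capture(c)
    for t in("basket_grip","basket","guard_handle"): print([(round(d["p"],2),np.round(d["point"],3).tolist()) for d in bot.landmark_of(t,c)])
    if c=="scene":cv2.imwrite("pics/i.png",cv2.resize(im[160:400,150:420],None,fx=2.4,fy=2.4)[:,:,::-1])
E
```

```text
[(0.92, [0.217, 0.372, 0.129]), (0.63, [0.772, 0.369, 0.133])]
[(0.9, [0.215, 0.374, -0.003]), (0.82, [0.774, 0.366, 0.002]), (0.73, [0.627, -0.112, 0.03]), (0.62, [0.621, -0.106, -0.002])]
[(0.85, [0.619, -0.111, 0.248])]
[(0.98, [0.776, 0.369, 0.129]), (0.79, [0.221, 0.374, 0.13])]
[(0.85, [0.772, 0.37, 0.001]), (0.79, [0.216, 0.377, 0.002])]
[(0.96, [0.615, -0.106, 0.244])]
```

View pics/i.png

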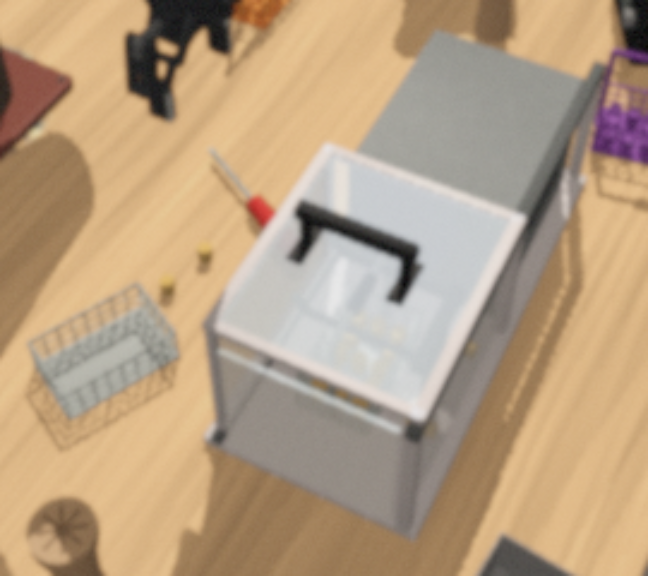

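The hood covers the bay, with its handle at crop pixel (355,228). The basket hangs under the pane around (365,340), and the tray, inserts and screwdriver are where they were.

```bash
python3 -c "
from bench import bot
print(bot.job_done())"
```

```text
the job is handed in; nothing more can be done
None
```

The guard is slid fully shut, the basket hangs on the hook by its handle bar, and the job is handed in at about 35 s of the 72 s allowed; the hand-in returned no verdict.

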